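# Seat the trimming chuck on the wheel's driving dogs and put the pot on it

### The arm

A 6-joint arm with a two-finger parallel gripper is mounted at the origin on a cart in front of the work surface, level with it; the furniture and walls round the work are solid. World frame = base frame: x ahead of the robot, y to its left, z up, the work surface at z = 0. Lengths are in m, angles in degrees, forces in N, time in s.
With the tool pointing down it reaches from about 0.4 to 0.825 m from the base axis. Payload 7 kg.
Tool frame: the origin (TCP) lies midway between the tips of the shut fingers; the grasp point (between the pads) lies 19 mm behind it; z points along the fingers, y is the line along which they close (so a half turn about z gives the same grasp; the last joint's range is limited). The gripper opens to 88 mm and grips with 3 to 60 N. Pads are 19 mm wide; open, the fingers measure 130 mm over their backs; the gripper's body (78 mm by 193 mm) begins 47 mm behind the grasp point.
Start: joints at [90.82, 20.546, 0.682, 0, -70.136, -16.507], TCP at [0.183, 0.65, 0.227] pointing down, gripper open.
Joint ranges: [-176.03, 176.03], [-82.01, 121.73], [-58.28, 71.71], [-173.87, 95.51], [-174.79, -0.11], [-173.66, 173.66]. Speed limits (degrees/s): [136.94, 136.94, 172.46, 180, 180, 180].

### API

Orientations are given as a 3x3 rotation matrix whose columns are the frame's x, y, z axes.
In Python, from rig import robot gives the robot as it stands. Calls block until the motion is done:
- robot.goto(position, orientation): joint-space move of the TCP to a pose.
- robot.servo_line(position, ori=None, speed=0.15): straight line of the TCP; ori=None keeps the orientation; speed is the mean speed in m/s.
- robot.movej(angles): joint-space move.
- robot.move_gripper(opening): opening from 0.0 (shut) to 1.0 (fully open); the grip force is fixed at half the most; returns when the fingers have stopped.
- robot.dwell(seconds).
- robot.ik(position, orientation): joint angles nearest the present ones, or None.
- robot.grab_frame(name): name is "scene" or "top" or "wrist"; returns (picture, depth): 400x640x3 uint8, red, green, blue; 400x640 float32, m along the optical axis (not along the pixel's ray), 0 where there is no reading.
- robot.camera_info(name): a dict with "vfov" (degrees; the focal length in pixels is half the picture's height over the tangent of half this angle, whatever the lens; pixels are square), "cx", "cy" (the principal point, pixels), "k1" (the pictures are not rectified: a ray, as slopes to the right and down, at radius r is drawn at 1 + k1 r^2 times it, then the intrinsics apply), "view" (4x4, takes a point from world to camera coordinates); the wrist camera has in their place "T_tool_cam" (4x4, takes a point from camera to tool coordinates, whose origin is the TCP and whose axes are the flange's). Camera axes: x right, y down, z forward; pixel columns grow to the right and rows downward; lengths in m; the calibration is good to about 2 mm. A picture is of the moment at which its call begins: read the wrist's pose just before it. camera_info takes no time and is no camera call.
A pose or a line that the arm cannot do raises robot.Unreachable and nothing moves.
- robot.job_done(): hands the job in; it is judged then, once.
Readings, each from a call of its own:
- robot.read_t(): time.
- robot.read_qpos(): joint angles.
- robot.read_qvel(): joint speeds.
- robot.read_effort(): joint torques, N m.
- robot.read_position(): TCP position.
- robot.read_tcp_rot(): TCP orientation.
- robot.read_force(): force on the tool from outside, world axes, zero at the start.
- robot.read_ft_torque(): the same for the moment, N m.
- robot.read_grip_width(): opening from 0.0 (shut) to 1.0 (fully open).
- robot.read_finger_force(): force on a finger pad.
Only numpy, scipy, OpenCV 4.12 (cv2) and the standard library are available. Lean on these libraries where they do the work, as an engineer would, in place of code of your own. Each camera call takes 0.05 s, during which the arm holds its last target. There are 200 camera calls.

### The job

Get the little wheel ready for turning a pot's foot. Put the white trimming chuck over the spindle in the middle of the wheel head and, pressing it only lightly, turn it until its foot drops over the three driving dogs and stands fully home on the head. Then gently set the small fluted pot, upside down as it stands now, on the chuck's rubber pad so that it sits flat over the rubber nose; leave the other things on the table where they are.

Things in the scene. Friction and masses are not known exactly. Their poses are not given: they have to be found in the camera images.
- wheel: Compact electric turning wheel, fixed to the table: grey housing 190 x 190 mm, round white splash pan (222 mm across, rim 80 mm up), aluminium wheel head 160 mm across. Origin on the wheel's axis at table height, z up, -x to the front panel with knob and switch. It may stand a little turned. Its yaw does NOT tell how the wheel head stands round the axis.
- wheel_face (a point): Centre of the wheel head's flat upper face, 86 mm above the table when unloaded, z up (does not turn with the head). Round it on the head stand three dark steel dogs 120 degrees apart, each 9 mm wide (7 at the top), 8 mm high, reaching from 17 to 37 mm out. The head with its dogs may stand at any angle, reported nowhere (a camera sees the dogs until the chuck covers them).
- spindle_tip (a point): Top centre of the steel spindle in the middle of the wheel head: 22 mm thick, 22 mm high, last 6 mm tapering to 14 mm. The head rides on a cushioned bearing that gives 1 mm per 3 N, up to 6 mm. The motor, off, drags on it with 0.3 N m: a chuck pressed with 4 to 9 N slides round over the dogs while the head stands still; pressed much harder, or once the dogs are caught, it takes the head along.
- chuck: White trimming chuck, 0.3 to 0.6 kg, upright and loose on the table at any yaw; origin at the centre of its underside, z up. Aluminium foot 84 mm across, 14 mm high. In its underside a blind bore 24.6 mm wide, 28 mm deep (1.3 mm play round the spindle) and three radial slots 13 mm wide, 9 mm deep at 0, 120 and 240 degrees from its x axis, open to the bore and to the foot's rim.
- chuck_grip (a point): Point on the chuck's axis 43 mm above its underside, where to grip: the white body is round, 62 mm across from 26 to 58 mm up. Riding on the dogs the underside is 8 mm above the wheel head's face; when slots meet dogs (2 mm play either side, about 3 degrees either way; any of the three positions will do) it can sink to the face. Never press it on the wheel with more than about 30 N.
- chuck_pad (a point): Centre of the top of the chuck's black rubber pad, 62 mm across, 61.5 mm above the chuck's underside; z along the chuck's axis. A rubber nose 27 mm across and 14 mm high, tapered at the top, stands up from it to centre the pot.
- pot: Small cream fluted pot, unfired and brittle, 0.07 to 0.14 kg, 57 mm across its rim, 51 mm across its foot, 44 mm high, loose, upside down on its rim. Origin at the centre of its foot, now on top; its z axis points down. Hollow, mouth about 44 mm across inside, narrowing inward. Grip it round the wall from above near half height. Two more such pots farther back on the right are not to be used.
- pot_rim (a point): Centre of the pot's rim plane, 44 mm from the foot; while it stands upside down this is its lowest point, at table height at the start.
- loop_tool: Loop trimming tool with a wooden handle, 192 mm long, 13 mm thick, lying loose on the table to the left of the wheel and behind; not to be disturbed. Origin under its middle, handle along y.
- lump: Small brown lump of clay, 52 x 65 x 46 mm, loose on the table to the right of the wheel; not to be disturbed. Origin under its centre.

How it is judged:
By the outcome, as a careful person would: the job done as asked, in the order asked, and still so for the second after the job is handed in, with the robot touching nothing.
It also fails if it takes over 72 s, if anything falls off the work surface, if the arm or the gripper's body presses on something with over 40 N, if the wrist force passes 120 N, or if a joint passes its speed limit or range.

## Working session

There is one attempt and no reset: what is moved stays moved. The work goes in short steps, each a Python script; the robot and the scene stay as the last script left them, time stands still between calls to the robot, and variables do not carry over. Pictures are saved under pics/ and viewed, at most 10 in all, crops included, and the job is handed in when it is done.

```bash
mkdir -p pics; ls; python3 - <<'E'
from rig import robot
import cv2,numpy as np
for n in("scene","top"):
    p,d=robot.grab_frame(n); cv2.imwrite(f"pics/{n}0.png",p[:,:,::-1]); np.save(f"pics/{n}0.npy",d)
    print(n,robot.camera_info(n))
print(robot.camera_info("wrist"),robot.read_t(),robot.read_position(),robot.read_tcp_rot(),robot.read_force())
E
```

```text
pics
scene {'vfov': 57.200476613045055, 'cx': 318.8511800700108, 'cy': 196.24177693257144, 'k1': -0.0422921022756158, 'view': array([[ 0.57917076, -0.81515636, -0.0090194 , -0.35960021],
       [-0.51284887, -0.35573563, -0.78130545,  0.31261168],
       [ 0.63367758,  0.45713486, -0.62408368,  0.83808392],
       [ 0.        ,  0.        ,  0.        ,  1.        ]])}
top {'vfov': 49.471981865587125, 'cx': 316.36782885778996, 'cy': 195.7215924818062, 'k1': 0.0024772934587106196, 'view': array([[-0.00286156, -0.99993709,  0.01084602, -0.04468169],
       [-0.99680427,  0.0019864 , -0.07985807,  0.53165177],
       [ 0.0798315 , -0.01103988, -0.99674724,  1.11195793],
       [ 0.        ,  0.        ,  0.        ,  1.        ]])}
{'vfov': 65.1232433484473, 'cx': 316.9580700437092, 'cy': 201.6014949992333, 'k1': 0.0064234981602140214, 'T_tool_cam': array([[ 6.48535273e-04, -9.57730403e-01, -2.87666568e-01,
         7.77532792e-02],
       [ 9.99999677e-01,  7.57417895e-04, -2.67208952e-04,
        -8.26808501e-04],
       [ 4.73797943e-04, -2.87666301e-01,  9.57730586e-01,
        -1.58703028e-01],
       [ 0.00000000e+00,  0.00000000e+00,  0.00000000e+00,
         1.00000000e+00]])} 0.1 [0.18239669 0.64943403 0.22570686] [[ 9.62720937e-01 -2.70496427e-01 -2.83307635e-04]
 [-2.70496545e-01 -9.62719803e-01 -1.48323573e-03]
 [ 1.28464095e-04  1.50457583e-03 -9.99998860e-01]] [0.9581663  0.41612902 0.20377069]
```

View pics/scene0.png

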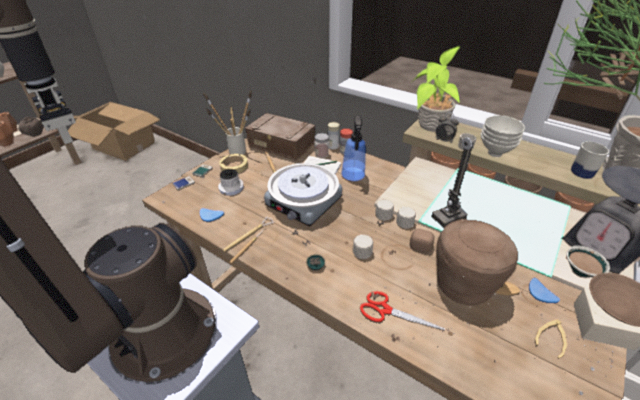

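View pics/top0.png

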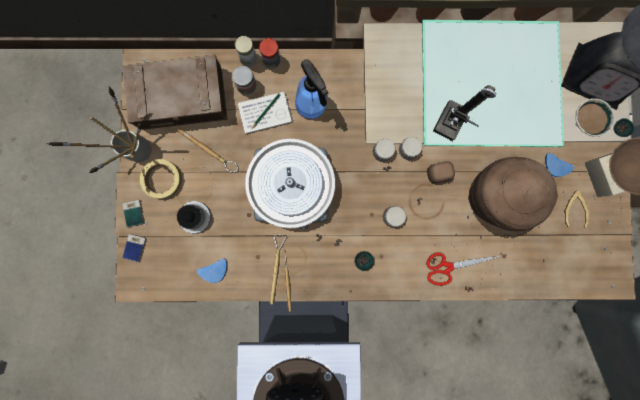

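The scene view shows the chuck at about (230,180), the wheel at (303,190) and the pot at (363,246). In the top view they are at (193,217), (290,182) and (395,217), with the dogs visible round the spindle. The other pots are at (385,150) and (411,147).

```bash
cat > h.py <<'E'
from rig import robot
import cv2,numpy as np
def cam(n,T=None):
    c=robot.camera_info(n); f=200/np.tan(np.radians(c["vfov"]/2))
    K=np.array([[f,0,c["cx"]],[0,f,c["cy"]],[0,0,1]]); D=np.array([c["k1"],0,0,0.])
    W=np.linalg.inv(c["view"]) if "view" in c else T@c["T_tool_cam"]   # cam->world
    return K,D,W
def tool():
    T=np.eye(4); T[:3,:3]=robot.read_tcp_rot(); T[:3,3]=robot.read_position(); return T
def ray(C,uv):
    K,D,W=C; p=cv2.undistortPoints(np.array([[uv]],float),K,D)[0,0]
    return W[:3,3],W[:3,:3]@np.array([p[0],p[1],1])     # unit depth along axis
def at_z(C,uv,z):
    o,d=ray(C,uv); return o+d*(z-o[2])/d[2]
def at_d(C,uv,dep):
    o,d=ray(C,uv); return o+d*dep
def proj(C,P):
    K,D,W=C; V=np.linalg.inv(W); r,_=cv2.Rodrigues(V[:3,:3])
    return cv2.projectPoints(np.array(P,float).reshape(-1,3),r,V[:3,3],K,D)[0][:,0]
def tri(*obs):   # (C,uv)...
    A=np.zeros((3,3));b=np.zeros(3)
    for C,uv in obs:
        o,d=ray(C,uv); d=d/np.linalg.norm(d); M=np.eye(3)-np.outer(d,d); A+=M; b+=M@o
    return np.linalg.solve(A,b)
def cloud(C,dep):
    K,D,W=C; v,u=np.mgrid[:400,:640]
    p=cv2.undistortPoints(np.stack([u,v],-1).reshape(-1,1,2).astype(float),K,D)[:,0]
    P=np.c_[p,np.ones(len(p))]*dep.reshape(-1,1)
    return (P@W[:3,:3].T+W[:3,3]).reshape(400,640,3)
def down(yaw):   # tool x axis at yaw
    a=np.radians(yaw); c,s=np.cos(a),np.sin(a)
    return np.array([[c,s,0],[s,-c,0],[0,0,-1.]])
def snap(name):
    T=tool(); p,d=robot.grab_frame("wrist"); cv2.imwrite(f"pics/{name}.png",p[:,:,::-1])
    np.save(f"pics/{name}.npy",d); np.save(f"pics/{name}_T.npy",T); return cam("wrist",T),p,d
def load(name): return cam("wrist",np.load(f"pics/{name}_T.npy")),cv2.imread(f"pics/{name}.png")[:,:,::-1],np.load(f"pics/{name}.npy")
E
python3 - <<'E'
from h import *
for n,L in(("top",[(193,217),(290,182),(395,217),(441,172),(250,230)]),("scene",[(230,178),(303,185),(363,240)])):
    C=cam(n);d=np.load(f"pics/{n}0.npy")
    for uv in L: print(n,uv,at_d(C,uv,d[uv[1],uv[0]]).round(4))
for p,z in(((.43,.2),.25),((.43,.2),.3),((.5,0),.25),((.43,-.3),.25)):
  for yaw in(0,45,90,-45,-90,180):
    q=robot.ik(np.array([*p,z]),down(yaw)); print(p,z,yaw,None if q is None else np.round(q))
E
```

```text
top (193, 217) [0.4754 0.2615 0.0675]
top (290, 182) [0.5579 0.0185 0.1088]
top (395, 217) [ 0.4747 -0.2458  0.047 ]
top (441, 172) [ 0.5902 -0.3668  0.0455]
top (250, 230) [ 0.4429  0.1296 -0.0028]
scene (230, 178) [0.4641 0.2479 0.0597]
scene (303, 185) [0.5423 0.0031 0.087 ]
scene (363, 240) [ 0.4846 -0.2462  0.0401]
(0.43, 0.2) 0.25 0 [ 49.   0. -22.   0. -68.  41.]
(0.43, 0.2) 0.25 45 [ 49.   0. -22.   0. -68.  86.]
(0.43, 0.2) 0.25 90 [ 49.   0. -22.   0. -68. 131.]
(0.43, 0.2) 0.25 -45 [ 49.   0. -22.   0. -68.  -4.]
(0.43, 0.2) 0.25 -90 [ 49.   0. -22.   0. -68. -49.]
(0.43, 0.2) 0.25 180 [  49.    0.  -22.    0.  -68. -139.]
(0.43, 0.2) 0.3 0 [ 49.  -1. -17.   0. -75.  41.]
(0.43, 0.2) 0.3 45 [ 49.  -1. -17.   0. -75.  86.]
(0.43, 0.2) 0.3 90 [ 49.  -1. -17.   0. -75. 131.]
(0.43, 0.2) 0.3 -45 [ 49.  -1. -17.   0. -75.  -4.]
(0.43, 0.2) 0.3 -90 [ 49.  -1. -17.   0. -75. -49.]
(0.43, 0.2) 0.3 180 [  49.   -1.  -17.    0.  -75. -139.]
(0.5, 0) 0.25 0 [ 23.   3. -19.   0. -68.  67.]
(0.5, 0) 0.25 45 [ 23.   3. -19.   0. -68. 112.]
(0.5, 0) 0.25 90 [ 23.   3. -19.   0. -68. 157.]
(0.5, 0) 0.25 -45 [ 23.   3. -19.   0. -68.  22.]
(0.5, 0) 0.25 -90 [ 23.   3. -19.   0. -68. -23.]
(0.5, 0) 0.25 180 [  23.    3.  -19.    0.  -68. -113.]
(0.43, -0.3) 0.25 0 [-13.   5. -16.   0. -69. 103.]
(0.43, -0.3) 0.25 45 [-13.   5. -16.   0. -69. 148.]
(0.43, -0.3) 0.25 90 [ -13.    5.  -16.    0.  -69. -167.]
(0.43, -0.3) 0.25 -45 [-13.   5. -16.   0. -69.  58.]
(0.43, -0.3) 0.25 -90 [-13.   5. -16.   0. -69.  13.]
(0.43, -0.3) 0.25 180 [-13.   5. -16.   0. -69. -77.]
```

```bash
python3 - <<'E'
from h import *
def go(p,y):
    robot.goto(np.array(p),down(y)); print(robot.read_t(),robot.read_position().round(4))
go((.59,.26,.15),0); snap("cA")
go((.475,.262,.25),0); snap("cB")
go((.53,.0185,.28),0); snap("wA")
go((.63,.0185,.28),0); snap("wB")
a=[cv2.imread(f"pics/{n}.png") for n in("cA","cB","wA","wB")]
A=np.vstack([np.hstack(a[:2]),np.hstack(a[2:])]); cv2.imwrite("pics/m.png",cv2.resize(A,(800,500),interpolation=cv2.INTER_AREA))
E
```

```text
2.15 [0.5898 0.2609 0.1502]
2.8583 [0.4746 0.2626 0.2507]
3.9 [0.5301 0.0189 0.2793]
4.4333 [0.6304 0.0198 0.2784]
```

View pics/m.png

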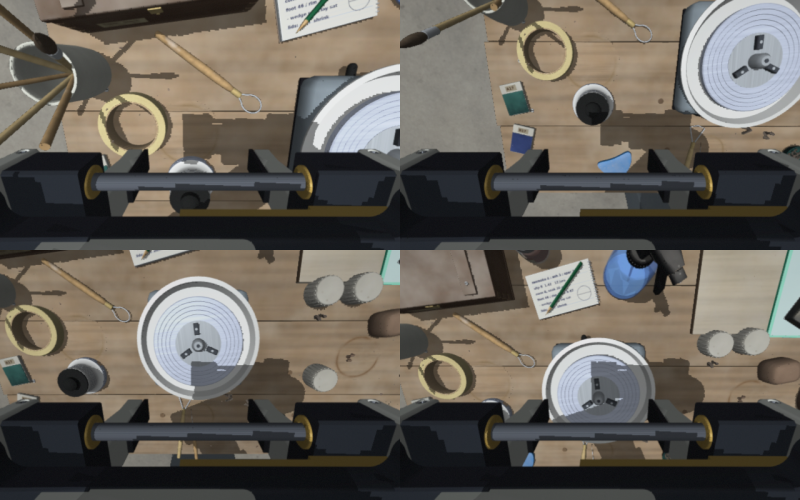

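The montage shows that the fingers hide the bottom of each frame. At full size, the chuck is at about (309,166) in cB and (131,202) in wA. The spindle is at about (317,152) in wA and (317,240) in wB, and the pot is at (512,204) in wA.

```bash
python3 - <<'E'
from h import *
def crop(n,u,v,w=50):  # 100x75 -> 400x300 (x4)
    return cv2.resize(cv2.imread(f"pics/{n}.png")[v-37:v+38,u-50:u+50],(400,300),interpolation=cv2.INTER_CUBIC)
A=np.vstack([np.hstack([crop("cB",305,165),crop("wA",131,202)]),np.hstack([crop("wA",317,150),crop("cB",575,100)])])
cv2.imwrite("pics/m2.png",A)
E
```

```text
(no output)
```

View pics/m2.png

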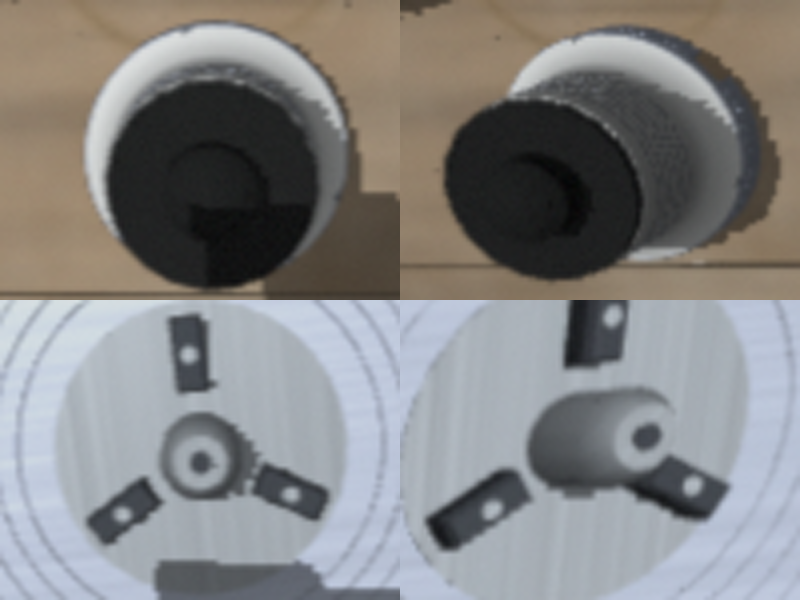

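In the crops, the pad disc centre is at (308,174) in cB and (116.3,211.6) in wA. The spindle hole is at (316.7,153) in wA and (586.4,96.6) in cB. The three dogs with their screw holes are clear in wA, but the chuck's slots can't be seen.

```bash
python3 - <<'E'
from h import *
B=load("cB")[0];A=load("wA")[0]
pad=tri((B,(307.9,174.1)),(A,(116.3,211.6))); sp=tri((A,(316.7,153)),(B,(586.4,96.6)))
print("pad",pad,"spindle",sp)
for n in("cB","wA"):
    C,p,d=load(n); P=cloud(C,d); x,y,z=P[...,0],P[...,1],P[...,2]
    m=(np.hypot(x-pad[0],y-pad[1])<.05)&(abs(z-.0615)<.004); print(n,"padcloud",P[m].mean(0),m.sum(), "minmax",P[m].min(0),P[m].max(0))
    m=(np.hypot(x-sp[0],y-sp[1])<.009)&(z>.103);print(n,"sp",P[m].mean(0),m.sum())
    m=(abs(np.hypot(x-sp[0],y-sp[1])-.06)<.01);print(n,"face z",np.median(z[m]))
    if n=="wA":
        m=(np.hypot(x+.0-.475,y+.246)<.045)&(z>.038)&(z<.06);print("pot",P[m].mean(0),P[m].min(0),P[m].max(0),m.sum())
for x,y in((189,355),(123,514),(291,494)):
    q=at_z(A,(267+x/4-.4,113+(y-300)/4-.4),sp[2]-.014); e=q-sp; print(q,np.hypot(*e[:2]),np.degrees(np.arctan2(e[1],e[0])))
t=cam("top");d=np.load("pics/top0.npy");P=cloud(t,d);z=P[...,2]
m=(np.hypot(P[...,0]-.475,P[...,1]+.246)<.045)&(z>.03);print("pot top",P[m].mean(0),P[m].min(0),P[m].max(0))
m=(np.hypot(P[...,0]-pad[0],P[...,1]-pad[1])<.045)&(z>.05);print("pad top",P[m].mean(0),P[m].min(0),P[m].max(0))
E
```

```text
pad [0.48082513 0.27419415 0.06037838] spindle [0.56227008 0.02007759 0.10875247]
cB padcloud [0.48179102 0.27492875 0.06164732] 1739 minmax [0.44965664 0.24563187 0.05754119] [0.51063875 0.30488988 0.06508876]
cB sp [0.56232235 0.02186792 0.1078639 ] 338
cB face z 0.08646732124084117
wA padcloud [0.48224815 0.27132937 0.06157842] 1373 minmax [0.45059025 0.24352839 0.05753767] [0.51029052 0.30393321 0.06547991]
wA sp [0.55754136 0.02007823 0.36655183] 5403
wA face z 0.36887680053792893
pot [ 0.48165827 -0.24568124  0.04426649] [ 0.45327686 -0.27313906  0.03807459] [ 0.50721878 -0.22054904  0.04723352] 1256
[0.58867567 0.02313213 0.09475247] 0.026581669460341413 6.598525975925398
[0.54586191 0.04150203 0.09475247] 0.026985825581925207 127.4471501429004
[ 0.55143185 -0.00484788  0.09475247] 0.027179890724402564 -113.50063921701006
pot top [ 0.47775559 -0.24658887  0.04411456] [ 0.45192552 -0.27455639  0.03012513] [ 0.50368199 -0.22093914  0.05055453]
pad top [0.47805753 0.27194629 0.06369907] [0.44817673 0.24310806 0.05026127] [0.50848324 0.30348105 0.07971891]
```

```bash
python3 - <<'E'
from h import *
c=np.array([.4812,.2735]); s=np.array([.5623,.0203])
def st(m=""): print(m,round(robot.read_t(),2),robot.read_position().round(4),np.round(robot.read_force(),1),round(robot.read_grip_width()*88,1),np.round(robot.read_qpos()[5]))
robot.goto(np.array([*c,.13]),down(-15)); robot.servo_line(np.array([*c,.024])); st("down")
robot.move_gripper(0); st("sq"); robot.move_gripper(1.0)
robot.servo_line(np.array([*c,.032]),down(30)); robot.servo_line(np.array([*c,.024]),down(75)); st("turn")
robot.move_gripper(0); st("grip")
robot.servo_line(np.array([*c,.19])); st("lift")
robot.goto(np.array([*s,.18]),down(75)); st("over"); print(robot.read_ft_torque())
p,_=robot.grab_frame("scene"); cv2.imwrite("pics/s1.png",cv2.resize(p[100:260,200:400,::-1],(800,600)))
E
```

```text
down 6.59 [0.4819 0.2737 0.0247] [ 0.3 -0.1  0.8] 87.8 25.0
sq 7.14 [0.4813 0.2737 0.0244] [-0.9 -0.3  5. ] 61.8 25.0
turn 9.68 [0.4812 0.2735 0.024 ] [1.1 0.3 0.1] 87.8 115.0
grip 10.23 [0.4812 0.2734 0.024 ] [ 0.8 -0.2  1. ] 62.1 115.0
lift 11.49 [0.4806 0.2731 0.1889] [ 0.3 -0.3 -3.8] 61.9 115.0
over 12.53 [0.5623 0.0205 0.1797] [ 0.1  0.3 -3.2] 61.8 143.0
[-0.01016684 -0.09263556  0.01534077]
```

View pics/s1.png

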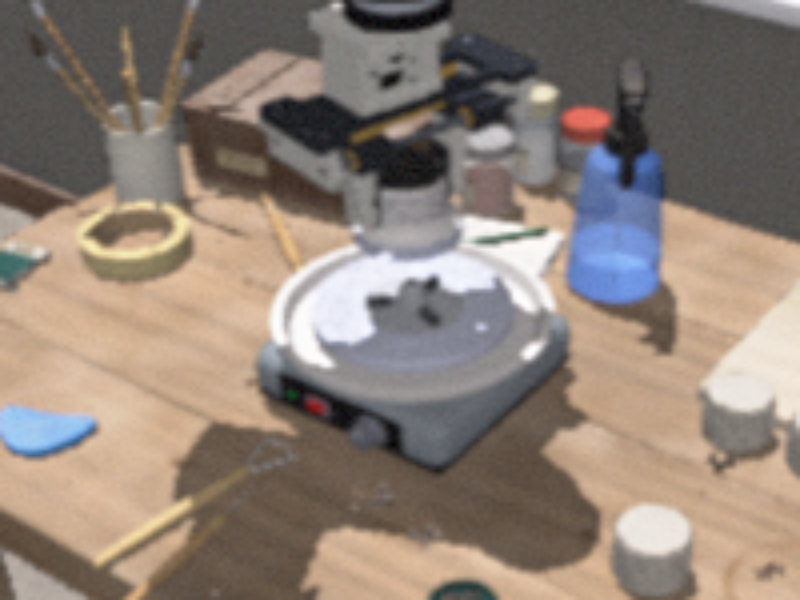

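The chuck is held upright above the wheel at about (400,190) in the crop. I'll now lower it with force checks.

```bash
cat >> h.py <<'E'
def force(n=4):
    r=[]
    for _ in range(n): r.append(robot.read_force()); robot.dwell(.02)
    return np.mean(r,0)
E
python3 - <<'E'
from h import *
s=np.array([.5623,.0203]); R=down(75)
robot.servo_line(np.array([*s,.139]),speed=.08); robot.dwell(.1); F0=force(8); np.save("F0.npy",F0); print(F0,robot.read_t())
for z in np.arange(.136,.1165,-.002):
    robot.servo_line(np.array([*s,z]),R,speed=.03); f=force()-F0
    print(z.round(3),f.round(1),robot.read_position()[2].round(4))
    if f[2]>5 or np.hypot(*f[:2])>6: break
print(robot.read_t())
E
```

```text
[-0.08554532  0.20469754 -3.35417817] 13.4667
0.136 [ 0.1  0.1 -0.4] 0.1359
0.134 [-0.2  0.1  0.3] 0.1339
0.132 [ 0.6 -0.2 -0.3] 0.1319
0.13 [-0.1 -0.4 -0.1] 0.13
0.128 [ 0.3 -0.5 -0.1] 0.128
0.126 [ 0.  -0.3  0.2] 0.126
0.124 [ 0.2 -0.2  0.3] 0.124
0.122 [0.1 0.1 0.4] 0.122
0.12 [-0.1 -0.3 -0.2] 0.1199
0.118 [ 0.2  0.1 -0. ] 0.118
16.6333
```

```bash
python3 - <<'E'
from h import *
s=np.array([.5623,.0203]); F0=np.load("F0.npy"); z=.1175
while z>.112:
    robot.servo_line(np.array([*s,z]),speed=.03); f=force()-F0
    if f[2]>4.5: break
    z-=.0007
print(z,f.round(1),robot.read_t())
if f[2]>4.5:
  yaw=75
  while yaw>-55:
    yaw-=4; robot.servo_line(np.array([*s,z]),down(yaw),speed=.1); f=force(3)-F0
    print(yaw,f.round(1),robot.read_ft_torque()[2].round(2),round(robot.read_t(),2))
    if f[2]<2.5 or f[2]>14: break
E
```

```text
0.11609999999999998 [-1.5  0.5  6.2] 17.5833
71 [-0.3 -0.9  5.6] -0.06 17.88
67 [ 0.8 -1.3  5.9] -0.06 18.18
63 [ 0.6 -0.3  5.8] -0.06 18.48
59 [ 0.3 -0.2  6.3] -0.11 18.78
55 [0.4 0.3 6.1] -0.08 19.08
51 [-0.2 -0.3  6.9] -0.05 19.38
47 [-0.  -0.2  6.6] -0.05 19.68
43 [ 0.  -0.5  6.8] -0.05 19.98
39 [ 0.1 -0.5  5.9] -0.07 20.28
35 [-0.5  0.1  7.1] -0.03 20.58
31 [ 0.3 -0.8  6.6] -0.1 20.88
27 [-0.2 -0.1  6.6] -0.07 21.18
23 [0.5 0.1 6.6] -0.09 21.48
19 [0.1 0.3 6.3] -0.09 21.78
15 [ 0.4 -0.2  5.7] -0.04 22.08
11 [ 0.1 -1.1 -0.1] -0.03 22.38
```

Force fell to about zero at yaw 11, so the slots have met the dogs. Next I'll sink the chuck.

```bash
python3 - <<'E'
from h import *
s=np.array([.5623,.0203]); F0=np.load("F0.npy"); yaw=11; z=.1161
while z>.1085:
    z-=.001; robot.servo_line(np.array([*s,z]),down(yaw),speed=.04); f=force(3)-F0
    print(z.round(4),yaw,f.round(1),robot.read_ft_torque()[2].round(2),round(robot.read_t(),2))
    if f[2]>5: break
E
```

```text
Traceback (most recent call last):
AttributeError: 'float' object has no attribute 'round'
```

```bash
python3 - <<'E'
from h import *
s=np.array([.5623,.0203]); F0=np.load("F0.npy"); yaw=11; z=.1151
while z>.1078:
    z-=.001; robot.servo_line(np.array([*s,z]),down(yaw),speed=.04); f=force(3)-F0
    print(round(z,4),yaw,f.round(1),robot.read_ft_torque()[2].round(2),round(robot.read_t(),2))
    if f[2]>5: break
E
```

```text
0.1141 11 [ 0.2 -1.  -0. ] -0.02 22.98
0.1131 11 [ 0.5 -0.8 -0.2] -0.0 23.28
0.1121 11 [ 0.1 -1.2 -0.5] -0.03 23.58
0.1111 11 [ 0.5 -1.2  0.1] -0.04 23.88
0.1101 11 [ 0.  -1.8  1. ] -0.02 24.18
0.1091 11 [-0.6 -1.5  3.3] -0.02 24.48
0.1081 11 [-0.3 -1.3  6. ] -0.04 24.78
```

```bash
python3 - <<'E'
from h import *
s=np.array([.5623,.0203])
robot.servo_line(np.array([*s,.1095]),speed=.03); robot.move_gripper(1.0)
robot.servo_line(np.array([*s,.23]),speed=.2); print(robot.read_t(),robot.read_force().round(1))
def go(p,y): robot.goto(np.array(p),down(y))
go((.46,.0203,.26),0); snap("k1")
go((.46,-.08,.26),0); snap("k2")
go((.41,-.2,.23),0); snap("p1")
go((.43,-.28,.23),0); snap("p2"); print(robot.read_t())
def crop(n,P,w=70,h=52):
    C,p,d=load(n); u,v=proj(C,P)[0].round().astype(int); v=max(v,h);u=min(max(u,w),640-w); print(n,u-w,v-h)
    return cv2.resize(p[v-h:v+h,u-w:u+w,::-1],(400,300),interpolation=cv2.INTER_CUBIC)
A=np.vstack([np.hstack([crop("k1",[.5623,.0203,.13]),crop("k2",[.5623,.0203,.13])]),np.hstack([crop("p1",[.481,-.245,.04]),crop("p2",[.481,-.245,.04])])])
cv2.imwrite("pics/m3.png",A)
E
```

```text
26.4583 [-0.6 -0.3 -1. ]
28.6667
k1 248 25
k2 129 26
p1 290 62
p2 216 82
```

View pics/m3.png

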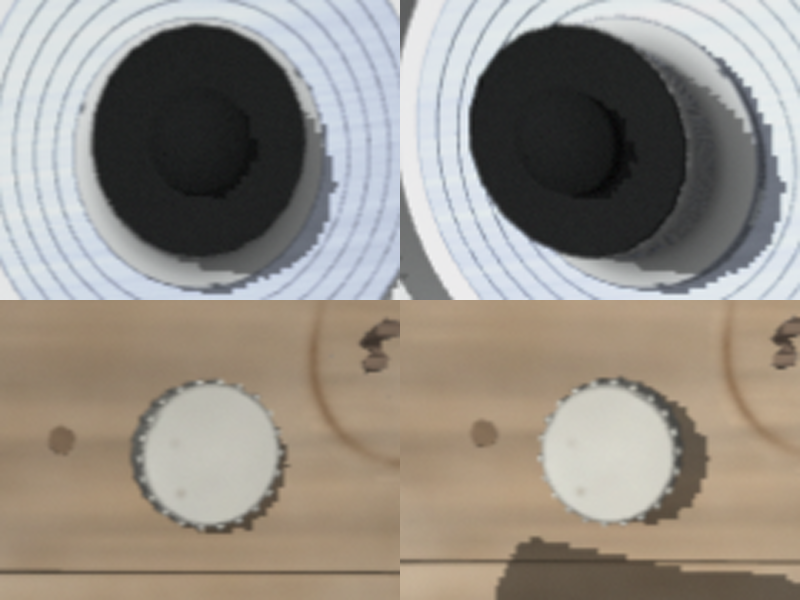

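In the crops, the chuck stands low on the head with its pad centred at (199,140) in k1 and (178,141) in k2. The pot's foot is centred at (211,154) in p1 and (209.5,152.5) in p2.

```bash
python3 - <<'E'
from h import *
C={n:load(n)[0] for n in("k1","k2","p1","p2")}
f=lambda o,x,y:(o[0]+(x+.5)*.35-.5,o[1]+(y+.5)*104/300-.5)
pad=tri((C["k1"],f((248,25),199,140.5)),(C["k2"],f((129,26),178,141)))
pot=tri((C["p1"],f((290,62),211,154)),(C["p2"],f((216,82),209.5,152.5)))
print("pad",pad,"pot",pot)
for n,c,z0,z1,r in(("k1",pad,.142,.153,.035),("k2",pad,.142,.153,.035),("p1",pot,.038,.05,.035),("p2",pot,.038,.05,.035)):
    _,_,d=load(n);P=cloud(C[n],d);m=(np.hypot(P[...,0]-c[0],P[...,1]-c[1])<r)&(P[...,2]>z0)&(P[...,2]<z1)
    q=P[m];print(n,np.median(q,0),(q.min(0)+q.max(0))/2,q.max(0)-q.min(0),m.sum())
E
```

```text
pad [0.56345141 0.0210232  0.14588524] pot [ 0.48047959 -0.24863555  0.04182048]
k1 [0.56362169 0.02131046 0.14691438] [0.5624128  0.02127573 0.14733182] [0.06114528 0.06223093 0.01058302] 3763
k2 [0.56301951 0.0173555  0.14697849] [0.56234432 0.02124752 0.14748879] [0.06069819 0.06129092 0.01097312] 3842
p1 [ 0.48053549 -0.24746315  0.04486304] [ 0.47991104 -0.24817442  0.04277549] [0.05364453 0.05523786 0.00931276] 2000
p2 [ 0.48041622 -0.24828177  0.04483744] [ 0.47949934 -0.24803215  0.0427753 ] [0.05316728 0.05329491 0.00933082] 1855
```

Pad top is at about 0.147 m. Seated predicts about 0.1465 m and riding on the dogs would be 0.155 m, so the chuck is home. Now for the pot.

```bash
python3 - <<'E'
from h import *
c=np.array([.4800,-.2482]); s=np.array([.5627,.0206]); R=down(0)
def st(m=""): print(m,round(robot.read_t(),2),robot.read_position().round(4),np.round(robot.read_force(),1),round(robot.read_grip_width()*88,1),robot.read_finger_force())
robot.goto(np.array([*c,.12]),R); robot.servo_line(np.array([*c,.006])); st("down")
robot.move_gripper(.5); st("grip")
robot.servo_line(np.array([*c,.22])); st("lift")
robot.goto(np.array([*s,.22]),R); robot.servo_line(np.array([*s,.165]),speed=.1); robot.dwell(.15); F0=force(10); st("over")
print(F0)
z=.160
while z>.148:
    z-=.001; robot.servo_line(np.array([*s,z]),R,speed=.03); f=force(5)-F0; print(round(z,4),f.round(2))
    if f[2]>1.2: break
st()
E
```

```text
down 30.14 [ 0.4809 -0.2486  0.0072] [-0.2 -0.2  0.4] 88.0 0.0
grip 30.82 [ 0.4801 -0.2481  0.006 ] [-0.6  1.6  1.7] 52.0 29.95979717496766
lift 32.39 [ 0.4795 -0.2481  0.2191] [-0.2 -0.  -1. ] 52.4 29.921869920883637
over 34.49 [0.5629 0.0207 0.1655] [ 0.3 -0.  -1.2] 52.1 29.921849036066988
[ 0.02531036  0.07252925 -1.14854925]
0.159 [-0.07 -0.16  0.02]
0.158 [-0.13 -0.24  0.26]
0.157 [ 0.04 -0.39 -0.02]
0.156 [-0.01 -0.38  0.28]
0.155 [0.22 0.25 0.14]
0.154 [ 0.17 -0.08  0.13]
0.153 [0.01 0.33 0.51]
0.152 [ 0.19 -0.19  1.22]
 37.26 [0.5628 0.0206 0.1521] [-0.3 -0.6 -0.1] 52.4 29.93753031430856
```

```bash
python3 - <<'E'
from h import *
s=np.array([.5627,.0206])
robot.move_gripper(1.0); robot.servo_line(np.array([*s,.26]),speed=.15)
robot.goto(np.array([.45,.0206,.30]),down(0)); C,p,d=snap("e1"); 
P=cloud(C,d);m=(np.hypot(P[...,0]-s[0],P[...,1]-s[1])<.04)&(P[...,2]>.182)&(P[...,2]<.21);q=P[m]
print(np.median(q,0),(q.min(0)+q.max(0))/2,np.ptp(q,0),m.sum())
A=np.c_[q[:,:2]-s,np.ones(len(q))];r=q[:,2]>.186;print("plane",np.linalg.lstsq(A[r],q[r,2],rcond=None)[0])
robot.goto(np.array([.40,.0206,.4]),down(0))
g,_=robot.grab_frame("scene")
u,v=proj(C,[.5627,.0206,.16])[0].round().astype(int)
a=cv2.resize(p[max(v-75,0):max(v-75,0)+150,u-100:u+100,::-1],(400,300)); b=cv2.resize(g[150:225,253:353,::-1],(400,300))
cv2.imwrite("pics/m4.png",np.hstack([a,b])); print(robot.read_t())
E
```

```text
[0.56244524 0.02168475 0.19087923] [0.56237186 0.02163816 0.18823954] [0.0534717  0.05421644 0.01118289] 3723
plane [0.00541574 0.00140737 0.19079577]
40.1
```

View pics/m4.png

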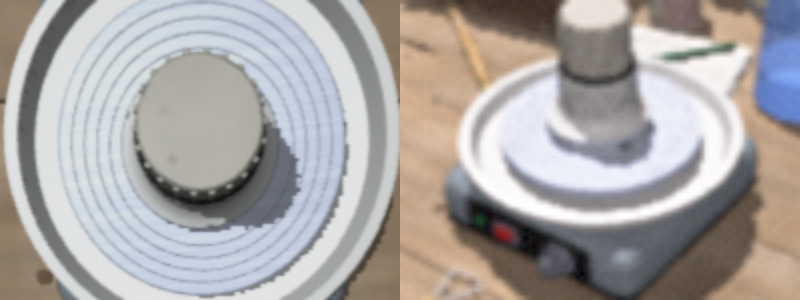

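The pot sits flat and centred on the pad, with its foot at 0.1908 m and a tilt of about 0.3 degrees. The chuck's foot is down on the head, so I'm handing in.

```bash
python3 -c "
from rig import robot
print(robot.job_done())"
```

```text
the job is handed in; nothing more can be done
None
```

The job is handed in at about 40 s: the chuck is home over the dogs, and the pot sits flat and centred over the rubber nose on its pad.

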